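Try the sander's belt tensioner and hold it back on its stop

TASK

Free up the belt tensioner on the sander's drive plate: with the fingers swing its roller arm anticlockwise (seen from above) against its spring until it is on its stop, keep it there a moment, then ease it slowly all the way back to rest without ever letting it snap. Then wind it fully to the stop again and finish while holding it there with the fingers, so that a belt could be slipped on; do not let go. Leave the loose tools and parts where they are.

Things in the scene. Friction and masses are not known exactly. Their poses are not given: they have to be found in the camera images.
- drive: grey drive plate fixed flat on the bench, 12 mm thick; origin on the tensioner's pivot axis at bench height, z up; spans x -205 to 115, y -110 to 160 mm. Fixed pulleys on it, 68 mm tall: 44 mm across at (-175, 80), 90 mm across at (55, 105) mm. The arm lies on the -x side of the pivot: at rest it points 26 degrees to the +y side of -x, at the stop 26 degrees to the -y side
- pivot (a point): point on the tensioner's upright pivot axis, 45 mm above the bench; hub 32 mm across, its pin with the coil spring round it ends 60 mm above the bench
- tensioner: the moving tensioner arm: dark steel bar 22 mm wide, 20 to 29 mm above the bench, with an upright steel roller on its end. Origin on the pivot axis 20 mm above the bench; x along the bar from pivot to roller, z up. A short tail behind the pivot runs between two stop posts (36 mm tall). The arm turns about the upright axis only; it moves with joint tension
- roller (a point): middle of the roller at the arm's end: an upright plain steel cylinder 34 mm across, from 29 to 63 mm above the bench (a small bolt head on top to 67 mm), 110 mm from the pivot axis; it does not spin on the arm. This point is 46 mm above the bench. Clear of fixed things by over 40 mm all along its swing
- tension (a joint): angle of the tensioner arm in rad, growing anticlockwise seen from above: 0 at rest, where the spring holds it, 0.9 on the far stop. Tangential force at the roller: about 3 N at rest rising to 7.5 N at the stop, plus about 2.3 N per rad/s of drag. Let go, it snaps back faster than 1.5 rad/s
- spare_roller: loose spare steel roller 34 mm across and 34 mm tall, standing on the drive plate behind the pivot; same look as the roller on the arm but joined to nothing; origin at the centre of its underside. Leave alone
- socket: loose steel socket 22 mm across, 28 mm tall, standing on the drive plate; origin at the centre of its underside. Leave alone
- wrench: wrench 170 mm long lying on the bench beside the plate; origin under its middle. Leave alone
- screwdriver: screwdriver 190 mm long, black handle, lying on the bench beside the plate; origin under its middle. Leave alone
- offcut: wood offcut 90 x 45 x 28 mm on the bench; origin at the centre of its underside. Leave alone
- grease: jar 52 mm across, 60 mm tall, on the bench behind the plate; origin at the centre of its underside. Leave alone
- sanding_block: cork sanding block 100 x 60 x 28 mm on the bench behind the plate; origin at the centre of its underside. Leave alone

How it is judged (in metres and radians):
On the way, in this order (a step that is already met when the one before it is completed fails the run):
1. the arm is wound on its stop by the fingers (value of joint tension above 0.85 rad and contact force between the fingers and tensioner above 3 N), for 0.2 s.
2. the arm is back at rest (value of joint tension below 0.06 rad), for 0.1 s.
3. the arm is wound on its stop again by the fingers (all of step 1), for 0.2 s.
At the end, for the whole second after the job is handed in: the arm is wound to its stop (tension above 0.85 of 0.9 rad), not moving (below 0.1 rad/s) and held there by the fingers (contact force over 3 N); every loose tool and part within 30 mm of where it began (all of step 3 and velocity of joint tension between -0.1 and 0.1 rad/s and distance of each of spare_roller, socket, wrench, screwdriver, offcut, grease, sanding_block from where it was at the start of the episode below 0.03 m); the arm keeps its last pose, push and grip.
It fails at once if the arm snaps back (faster than 1.5 rad/s towards rest) (velocity of joint tension below -1.5 rad/s).
It fails at once if a loose tool or part moved by more than 30 mm (distance of any of spare_roller, socket, wrench, screwdriver, offcut, grease, sanding_block from where it was at the start of the episode above 0.03 m).
It also fails if it takes over 56 s, if anything falls off the work surface, if the arm or the gripper's body presses on something with over 40 N, if the wrist force passes 120 N, or if a joint passes its speed limit or range.

ROBOT

A 6-joint arm with a two-finger parallel gripper is mounted at the origin on the work surface. World frame = base frame: x ahead of the robot, y to its left, z up, the work surface at z = 0. Lengths are in m, angles in degrees, forces in N, time in s.
With the tool pointing down it reaches from about 0.325 to 0.9 m from the base axis. Payload 6.1 kg.
Tool frame: the origin (TCP) lies at the very end of the fingers, on their centre line; the grasp point (between the pads) lies 19 mm behind it; z points along the fingers, y is the line along which they close (so a half turn about z gives the same grasp; the last joint's range is limited). The gripper opens to 87 mm and grips with 3 to 60 N. Pads are 19 mm wide; open, the fingers measure 117 mm over their backs; the gripper's body (75 mm by 190 mm) begins 51 mm behind the grasp point.
Start: joints at [-72.198, 12.628, 87.462, -0, 79.91, -7.225], TCP at [0.264, -0.566, 0.223] pointing down, gripper open.
Joint ranges: [-170.65, 170.65], [-52.31, 119.04], [5.05, 147.46], [-71.25, 251.25], [11.57, 151.72], [-153.62, 153.62]. Speed limits (degrees/s): [147.25, 147.25, 172.46, 180, 180, 180].

INTERFACE

Orientations are given as [roll, pitch, yaw] about the fixed x, y, z axes, in that order (R = Rz(yaw) Ry(pitch) Rx(roll)).
In Python, from bench import manip, optics, sign_off gives the robot as it stands.
- The arm moves only by the shell command python3 -m handwheel 'ROWS'. ROWS is JSON, a list of rows, each a list of 3 entries, a list of its own where there are three numbers: the shift along the tool's x, y, z each as a share of 0.4 m, from -1 to 1, then the turn, a rotation vector about the tool's x, y, z each as a share of 60 degrees, from -1 to 1, then the opening, from -1 (shut) to 1 (fully open). A call has 1 to 8 rows; each row is the pose to reach, as a shift and turn from the pose commanded when the call began, along the tool's axes at that moment; what a row does not reach only later rows make up. A row lasts 1/10 s, in which the tool goes at most 50 mm and 8.59 degrees, less where a joint would pass 70% of its speed; a pose out of reach is approached as far as the arm can. A call with a number of a shift or a turn outside -1 to 1 is refused whole. A call with a gripper value outside its range is refused whole. The fingers move at their own pace and stop on an object; the grip force is fixed at half the most. Time passes only in rows, so rows that repeat a pose let the fingers close. It gives the time, the measured TCP pose, the force, the opening and the grip force at its end, in the units of the state.
- manip.sense(): the state, without advancing time (a new reading comes with each control period).
- optics.camera(name): name is "side" or "top"; returns the picture (420x560x3 uint8, red, green, blue); there is no depth.
- optics.camera_model(name): a dict with "camera_matrix" (3x3 intrinsics, pixels), "D" ([k1, k2, p1, p2, k3] as OpenCV has them; the pictures are not rectified), "R" (3x3) and "t" (3): a world point X has camera coordinates R X + t. Camera axes: x right, y down, z forward; pixel columns grow to the right and rows downward; lengths in m; the calibration is good to about 2 mm. A picture is of the moment at which its call begins. camera_model takes no time and is no camera call.
- sign_off(): hands the job in; it is judged then, once.
Trained networks look in the newest picture that a camera, given by its name, has taken for a name from the list of things; names that differ only in an ending like _2 or _b are one class to them, and where a whole thing is asked for, a point or a joint stands for the part that bears it (a point fixed in the world has none). Each returns a list of dicts, best first, with "conf" (0 to 1); they miss things now and then, are a little off and sometimes report something else, mostly with a low value. They report only what shows in the picture. A call takes as long as a camera call.
- optics.silhouettes(thing, camera): "mask" (420x560 bool, what is visible of it) and "extent" ([left, top, right, bottom] in pixels, round what is visible of it).
- optics.pinpoint(thing, camera): "point" ([column, row] in pixels: a listed point, or the origin of a listed thing).
The state is a dict: "t": time; "joints": joint angles; "joint_vel": joint speeds; "joint_efforts": joint torques, N m; "tool_pos": TCP position; "ee_rot": TCP orientation; "force": force on the tool from outside, world axes, zero at the start; "ft_torque": the same for the moment, N m; "grip_width": finger opening in m; "grasp_force": force on a finger pad.
Only numpy, scipy, OpenCV 4.12 (cv2) and the standard library are available. Lean on these libraries where they do the work, as an engineer would, in place of code of your own. Each camera call takes 0.05 s, during which the arm holds its last target. There are 200 camera calls.

## Working session

There is one attempt and no reset: what is moved stays moved. The work goes in short steps, Python scripts to look and compute and a shell command to move; the robot and the scene stay as the last step left them, time stands still between calls to the robot, and variables do not carry over. Pictures are saved under pics/ and viewed, at most 10 in all, crops included, and the job is handed in when it is done.

```bash
mkdir -p pics
cat > h.py <<'E'
import numpy as np, cv2
from bench import manip, optics, sign_off
def tri(pix):
    A=[];B=[]
    for c,p in pix.items():
        m=optics.camera_model(c);K=np.array(m["camera_matrix"],float);R=np.array(m["R"]);t=np.array(m["t"])
        u=cv2.undistortPoints(np.array([[p]],float),K,np.array(m["D"],float))[0,0]
        for i in (0,1):
            A.append(R[i]-u[i]*R[2]);B.append(u[i]*t[2]-t[i])
    x,r,_,_=np.linalg.lstsq(np.array(A),np.array(B),rcond=None);return x,r
E
python3 - <<'E'
from h import *
s=manip.sense();print(s)
ims={c:optics.camera(c) for c in("side","top")}
for c in ims: cv2.imwrite(f"pics/{c}0.png",ims[c][:,:,::-1])
for th in("pivot","roller","tensioner","drive","spare_roller","socket"):
    d={}
    for c in ims:
        r=optics.pinpoint(th,c);print(th,c,[(np.round(q["point"],1).tolist(),round(q["conf"],2)) for q in r[:3]])
        if r:d[c]=r[0]["point"]
    if len(d)==2:print("   ",tri(d))
E
```

```text
{'t': 0.0, 'joints': array([-7.21983050e+01,  1.26763178e+01,  8.75256428e+01,  2.60073211e-03,
        7.99088258e+01, -7.22444362e+00]), 'joint_vel': array([-0.00629275, -0.06920407,  0.00944111, -0.08509196, -0.08024878,
        0.04891697]), 'joint_efforts': array([ 2.38775046e-04, -4.94610715e+01, -3.87382329e+01,  7.00378069e-02,
        5.72020712e-02, -1.50472147e-04]), 'tool_pos': array([ 0.2642224 , -0.56572762,  0.22142674]), 'ee_rot': array([-1.79890415e+02, -1.64714016e-02,  2.50256647e+01]), 'force': array([-0.37589841,  0.83193571, -0.34651761]), 'ft_torque': array([-0.00684531,  0.02341256, -0.0499906 ]), 'grasp_force': 0.0, 'grip_width': 0.0871833742608273}
pivot side [([278.8, 282.6], 0.55)]
pivot top [([353.7, 243.0], 0.85), ([257.2, 202.2], 0.25)]
    (array([ 0.56177012, -0.0992631 ,  0.03434565]), array([2.10992519e-07]))
roller side [([232.8, 248.6], 0.82)]
roller top [([305.7, 274.5], 0.75)]
    (array([ 0.50558737, -0.01073481,  0.0470879 ]), array([2.07406993e-05]))
tensioner side [([282.2, 289.0], 0.93)]
tensioner top [([356.0, 249.7], 0.94)]
    (array([ 0.55657012, -0.10725205,  0.02870187]), array([0.00013214]))
drive side [([280.9, 298.3], 0.81), ([324.8, 306.6], 0.36)]
drive top [([353.5, 245.0], 0.72)]
    (array([ 0.56059897, -0.10538896, -0.00297287]), array([2.24180813e-05]))
spare_roller side [([319.2, 329.6], 0.84)]
spare_roller top [([395.3, 227.7], 0.7)]
    (array([ 0.59582383, -0.18683718,  0.00110108]), array([2.87609961e-05]))
socket side [([326.2, 305.3], 0.57)]
socket top [([383.4, 208.7], 0.62)]
    (array([ 0.62621834, -0.15808161,  0.01613142]), array([6.73827904e-06]))
```

View pics/top0.png

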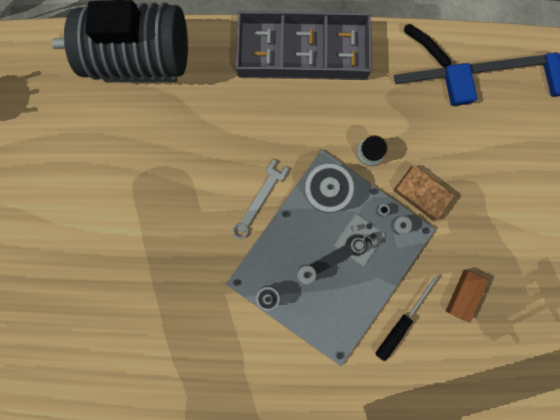

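View pics/side0.png

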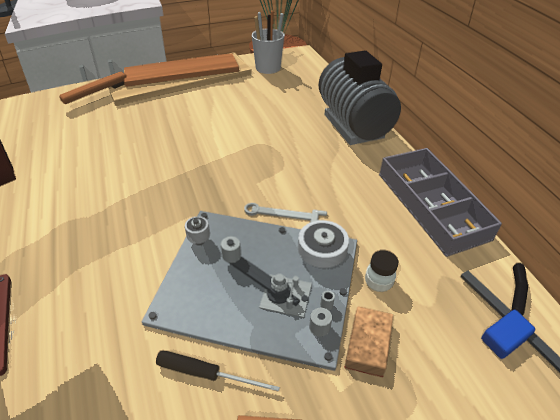

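Top view: plate centred about (333,257), with the roller at (306,274), the pivot at (354,243), the small pulley at (267,298) and the big pulley at (330,188). Side view: roller at (231,245), pivot at (279,285). The loose parts sit behind the pivot, away from the roller's swing. Next I'll fit the plate pose to all of these points.

Run:
```python
from h import *
from scipy.optimize import least_squares
from scipy.spatial.transform import Rotation as Ro
C=np.cos(np.radians(154));S=np.sin(np.radians(154))
P=[(0,0,.045),(.11*C,.11*S,.046),(0,0,.02),(0,0,0),(.115,.16,.012),(-.205,.16,.012),(.115,-.11,.012),(-.205,-.11,.012)]
obs={"top":[(353.7,243),(305.7,274.5),(356,249.7),(353.5,245),(323,151),(228,283),(437,230),(342,364)],
"side":[(278.8,282.6),(232.8,248.6),(282.2,289),(280.9,298.3),(357,238),(205,213),(335,367),(147,325)]}
P=np.array(P)
def W(q):
    return P@Ro.from_euler("z",q[2]).as_matrix().T+[q[0],q[1],0]
def f(q):
    o=[]
    for c in obs:
        m=optics.camera_model(c)
        uv,_=cv2.projectPoints(W(q),cv2.Rodrigues(np.array(m["R"],float))[0],np.array(m["t"],float),np.array(m["camera_matrix"],float),np.array(m["D"],float))
        o.append(uv[:,0]-np.array(obs[c]))
    return np.concatenate(o).ravel()
s=least_squares(f,[.56,-.104,np.radians(-34)],loss="soft_l1")
print(s.x,np.degrees(s.x[2]));print(f(s.x).reshape(2,8,2).round(1).tolist())
w=W(s.x);print("pivot",w[0],"roller",w[1])
st=manip.sense();R=Ro.from_euler("xyz",st["ee_rot"],degrees=True).as_matrix()
for z in(.12,.034):print("tool shift/0.4",(R.T@(np.r_[w[1][:2],z]-st["tool_pos"]))/.4)
print("yaw wanted",154+np.degrees(s.x[2]))
```

```text
[ 0.56034208 -0.10681719 -0.59730123] -34.22283965833713
[[[5.0, 0.7], [0.8, -1.8], [0.6, -6.1], [1.5, -1.5], [-1.2, -3.3], [-2.2, -0.1], [-1.2, -2.6], [-0.4, 1.2]], [[0.7, -0.1], [-1.6, 0.6], [-2.9, 2.3], [-1.8, -0.2], [0.3, 0.7], [-5.3, -3.2], [1.3, 0.6], [-6.2, -3.3]]]
pivot [ 0.56034208 -0.10681719  0.045     ] roller [ 0.505713   -0.01134121  0.046     ]
tool shift/0.4 [ 1.13357682 -1.00190677  0.25635229]
tool shift/0.4 [ 1.13357581 -1.0019062   0.47135229]
yaw wanted 119.77716034166286
```

```bash
python3 -m handwheel '[[[0.1,-0.09,0],[0,0,-0.1],1],[[0.2,-0.18,0],[0,0,-0.24],1],[[0.3,-0.27,0],[0,0,-0.38],1],[[0.4,-0.36,0],[0,0,-0.52],1],[[0.5,-0.45,0],[0,0,-0.66],1],[[0.6,-0.54,0],[0,0,-0.8],1],[[0.65,-0.58,0],[0,0,-0.9],1],[[0.7,-0.61,0],[0,0,-0.95],1]]'
cat >> h.py <<'E'
from scipy.spatial.transform import Rotation as Ro
def go(tgt,yaw):
    st=manip.sense();R=Ro.from_euler("xyz",st["ee_rot"],degrees=True)
    D=Ro.from_euler("xyz",[180,0,yaw],degrees=True)
    print("t",st["t"],st["tool_pos"],st["ee_rot"],"shift",(R.inv().apply(np.array(tgt)-st["tool_pos"])/.4).round(4),"turn",(np.degrees((R.inv()*D).as_rotvec())/60).round(4))
E
python3 -c "
from h import *
go([.5057,-.0113,.12],119.8)"
```

```text
t: 1.5
tool_pos: [0.4157, -0.2234, 0.2229]
ee_rot: [180.0, -0.0, 82.4]
force: [0.4, -0.1, -0.1]
grip_width: 0.0868
grasp_force: 0.0
t 1.5 [ 0.41574022 -0.22338593  0.22285048] [ 1.79951979e+02 -3.99114157e-02  8.23837514e+01] shift [0.5552 0.1524 0.2576] turn [ 1.000e-03 -4.000e-04 -6.236e-01]
```

```bash
python3 -m handwheel '[[[0.1,0.03,0.03],[0,0,-0.12],1],[[0.2,0.06,0.06],[0,0,-0.25],1],[[0.3,0.09,0.1],[0,0,-0.38],1],[[0.4,0.12,0.14],[0,0,-0.5],1],[[0.48,0.14,0.18],[0,0,-0.62],1],[[0.55,0.15,0.22],[0,0,-0.623],1],[[0.555,0.152,0.257],[0,0,-0.623],1],[[0.555,0.152,0.257],[0,0,-0.623],1]]'
python3 - <<'E'
from h import *
ims={c:optics.camera(c) for c in("side","top")}
d={}
for c in ims:
    r=optics.pinpoint("roller",c);print([(q["point"],q["conf"]) for q in r[:2]])
    if r:d[c]=r[0]["point"]
if len(d)==2:print(tri(d))
cv2.imwrite("pics/s1.png",cv2.resize(ims["side"][130:380,100:400,::-1],None,fx=2,fy=2))
go([.5057,-.0113,.036],119.8)
E
```

```text
t: 2.3
tool_pos: [0.5042, -0.0147, 0.1174]
ee_rot: [-179.8, -0.1, 119.5]
force: [-0.6, 0.7, -0.6]
grip_width: 0.0871
grasp_force: 0.0
[([231.3, 249.1], 0.67), ([280.9, 280.7], 0.64)]
[([372.5, 152.6], 0.27)]
(array([ 0.59266071, -0.10704195,  0.18065058]), array([0.02428189]))
t 2.5 [ 0.50640612 -0.01654851  0.12075733] [1.79940627e+02 6.97520810e-02 1.19319873e+02] shift [0.0126 0.0047 0.2119] turn [ 0.001   0.0012 -0.008 ]
```

View pics/s1.png

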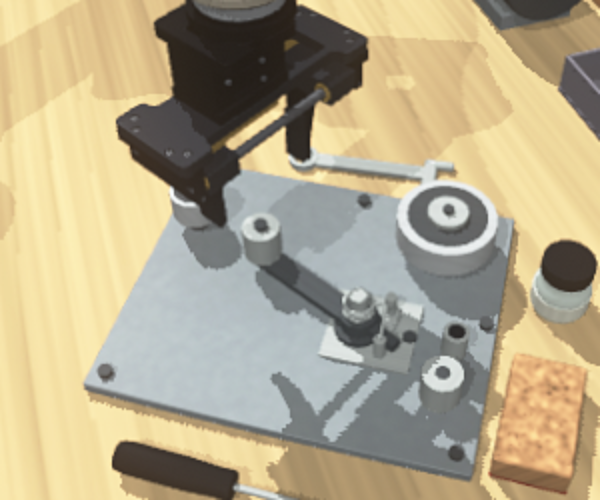

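The side view shows the fingers straddling the roller (crop position (262,238)) along the tangent, with nothing in the way. Next I'll descend and grip.

```bash
python3 -m handwheel '[[[0.008,0.004,0.07],[0,0,-0.005],1],[[0.008,0.004,0.14],[0,0,-0.005],1],[[0.008,0.004,0.18],[0,0,-0.005],1],[[0.008,0.004,0.208],[0,0,-0.005],1],[[0.008,0.004,0.208],[0,0,-0.005],1],[[0.008,0.004,0.208],[0,0,-0.005],1]]'
python3 -m handwheel '[[[0,0,0],[0,0,0],0],[[0,0,0],[0,0,0],-0.1],[[0,0,0],[0,0,0],-0.2],[[0,0,0],[0,0,0],-0.3],[[0,0,0],[0,0,0],-1],[[0,0,0],[0,0,0],-1]]'
python3 - <<'E'
from h import *
im=optics.camera("side");cv2.imwrite("pics/s2.png",cv2.resize(im[130:380,100:400,::-1],None,fx=2,fy=2));print(manip.sense())
r=.11/.4
for k in range(1,9):
    d=k*.9/16;print(k,round(r*(np.cos(d)-1),4),round(-r*np.sin(d),4),round(-np.degrees(d)/60,4))
E
```

```text
t: 3.1
tool_pos: [0.5065, -0.0124, 0.0375]
ee_rot: [179.9, 0.1, 119.7]
force: [0.0, 0.2, 0.1]
grip_width: 0.0868
grasp_force: 0.0
t: 3.7
tool_pos: [0.5057, -0.0117, 0.0366]
ee_rot: [180.0, 0.0, 119.7]
force: [-0.4, -0.4, 0.5]
grip_width: 0.0467
grasp_force: 0.0
{'t': 3.75, 'joints': array([-1.02704169e+01,  9.18883908e+00,  1.13280603e+02, -6.78237774e-04,
        5.75315157e+01, -3.99798128e+01]), 'joint_vel': array([ 0.03088831,  0.01600718,  0.0225109 ,  0.08028265, -0.05150484,
       -0.10036838]), 'joint_efforts': array([ 1.91572326e-03, -3.95563781e+01, -3.17304969e+01,  2.93584610e-02,
        7.74299330e-02,  6.35984492e-06]), 'tool_pos': array([ 0.50568083, -0.01175167,  0.03651479]), 'ee_rot': array([-1.79998899e+02, -1.76697015e-04,  1.19709760e+02]), 'force': array([-0.22919117, -0.58660123,  0.43525167]), 'ft_torque': array([-0.00061622, -0.09803284,  0.01565004]), 'grasp_force': 0.0, 'grip_width': 0.04302650027154432}
1 -0.0004 -0.0155 -0.0537
2 -0.0017 -0.0309 -0.1074
3 -0.0039 -0.0462 -0.1611
4 -0.0069 -0.0614 -0.2149
5 -0.0108 -0.0763 -0.2686
6 -0.0155 -0.0911 -0.3223
7 -0.021 -0.1055 -0.376
8 -0.0274 -0.1196 -0.4297
```

View pics/s2.png

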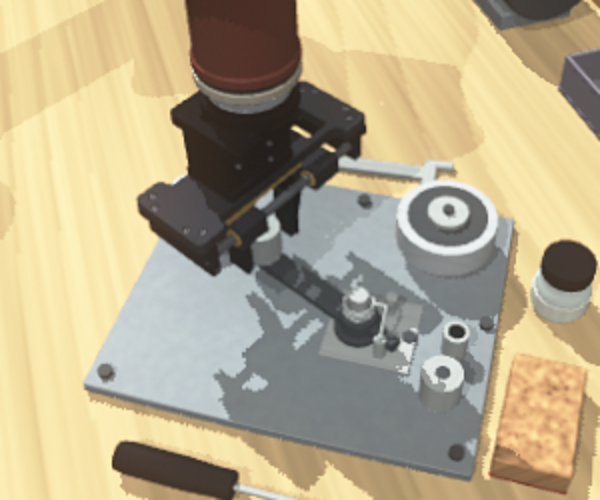

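The roller at (266,240) is between the fingers, which are still closing. I'll finish the grip.

```bash
python3 -m handwheel '[[[0,0,0],[0,0,0],-1],[[0,0,0],[0,0,0],-1],[[0,0,0],[0,0,0],-1],[[0,0,0],[0,0,0],-1]]'
```

```text
t: 4.15
tool_pos: [0.5053, -0.0119, 0.0365]
ee_rot: [-179.9, -0.0, 119.7]
force: [-2.9, -1.6, 2.8]
grip_width: 0.0335
grasp_force: 30.0
```

```bash
python3 -m handwheel '[[[0,-0.0155,0],[0,0,-0.054],-1],[[-0.002,-0.031,0],[0,0,-0.107],-1],[[-0.004,-0.046,0],[0,0,-0.161],-1],[[-0.007,-0.061,0],[0,0,-0.215],-1],[[-0.011,-0.076,0],[0,0,-0.269],-1],[[-0.0155,-0.091,0],[0,0,-0.322],-1],[[-0.021,-0.1055,0],[0,0,-0.376],-1],[[-0.027,-0.12,0],[0,0,-0.43],-1]]'
```

```text
t: 4.95
tool_pos: [0.4701, -0.0442, 0.0365]
ee_rot: [179.9, 0.0, 145.6]
force: [2.6, 3.8, -2.2]
grip_width: 0.0335
grasp_force: 30.0
```

```bash
python3 -m handwheel '[[[0,-0.0155,0],[0,0,-0.054],-1],[[-0.002,-0.031,0],[0,0,-0.107],-1],[[-0.004,-0.046,0],[0,0,-0.161],-1],[[-0.007,-0.061,0],[0,0,-0.215],-1],[[-0.011,-0.076,0],[0,0,-0.269],-1],[[-0.0155,-0.091,0],[0,0,-0.322],-1],[[-0.021,-0.1055,0],[0,0,-0.376],-1],[[-0.027,-0.12,0],[0,0,-0.43],-1]]'
python3 -m handwheel '[[[0,-0.004,0],[0,0,0],-1],[[0,-0.007,0],[0,0,0],-1],[[0,-0.007,0],[0,0,0],-1]]'
```

```text
t: 5.75
tool_pos: [0.4521, -0.0892, 0.0365]
ee_rot: [179.8, 0.1, 171.4]
force: [4.5, 7.3, -2.4]
grip_width: 0.0332
grasp_force: 30.0
t: 6.05
tool_pos: [0.452, -0.09, 0.0365]
ee_rot: [179.6, 0.1, 171.2]
force: [6.3, 15.6, 0.4]
grip_width: 0.0332
grasp_force: 30.1
```

```bash
python3 -m handwheel '[[[0,0,0],[0,0,0],-1],[[0,0,0],[0,0,0],-1],[[0,0,0],[0,0,0],-1],[[0,0.003,0],[0,0,0],-1],[[0,0.007,0],[0,0,0],-1]]'
python3 -m handwheel '[[[0,0.0103,0],[0,0,0.036],-1],[[-0.001,0.0206,0],[0,0,0.072],-1],[[-0.002,0.031,0],[0,0,0.107],-1],[[-0.003,0.041,0],[0,0,0.143],-1],[[-0.005,0.051,0],[0,0,0.179],-1],[[-0.007,0.061,0],[0,0,0.215],-1],[[-0.0095,0.071,0],[0,0,0.251],-1],[[-0.0123,0.0813,0],[0,0,0.2865],-1]]'
python3 -c "
from h import *
print(manip.sense()['force'])"
```

```text
t: 6.55
tool_pos: [0.4521, -0.0889, 0.0365]
ee_rot: [179.8, 0.1, 171.3]
force: [2.7, 3.9, -1.6]
grip_width: 0.0335
grasp_force: 30.0
t: 7.35
tool_pos: [0.4618, -0.0582, 0.0365]
ee_rot: [179.9, 0.1, 154.0]
force: [4.2, 2.8, -2.1]
grip_width: 0.0334
grasp_force: 30.0
[ 4.21529724  2.80056251 -2.1158247 ]
```

```bash
python3 -m handwheel '[[[0,0.0103,0],[0,0,0.036],-1],[[-0.001,0.0206,0],[0,0,0.072],-1],[[-0.002,0.031,0],[0,0,0.107],-1],[[-0.003,0.041,0],[0,0,0.143],-1],[[-0.005,0.051,0],[0,0,0.179],-1],[[-0.007,0.061,0],[0,0,0.215],-1],[[-0.0095,0.071,0],[0,0,0.251],-1],[[-0.0123,0.0813,0],[0,0,0.2865],-1]]'
python3 -m handwheel '[[[0,0.0103,0],[0,0,0.036],-1],[[-0.001,0.0206,0],[0,0,0.072],-1],[[-0.002,0.031,0],[0,0,0.107],-1],[[-0.003,0.041,0],[0,0,0.143],-1],[[-0.005,0.051,0],[0,0,0.179],-1],[[-0.007,0.061,0],[0,0,0.215],-1],[[-0.0095,0.071,0],[0,0,0.251],-1],[[-0.0123,0.0813,0],[0,0,0.2865],-1]]'
python3 -m handwheel '[[[0,0,0],[0,0,0],-1],[[0,0,0],[0,0,0],-1]]'
```

```text
t: 8.15
tool_pos: [0.4803, -0.0315, 0.0365]
ee_rot: [179.9, 0.0, 136.8]
force: [1.8, 0.7, -2.4]
grip_width: 0.0331
grasp_force: 30.0
t: 8.95
tool_pos: [0.5055, -0.0117, 0.0364]
ee_rot: [180.0, 0.0, 119.6]
force: [-9.2, -8.3, 5.3]
grip_width: 0.0336
grasp_force: 30.0
t: 9.15
tool_pos: [0.5052, -0.0119, 0.0364]
ee_rot: [-180.0, 0.0, 119.7]
force: [-3.4, -3.1, 2.9]
grip_width: 0.0334
grasp_force: 30.0
```

The force has reversed, so the arm is pressed on its rest stop at the position it started from. I'll wind it again.

```bash
python3 -m handwheel '[[[0,-0.0155,0],[0,0,-0.054],-1],[[-0.002,-0.031,0],[0,0,-0.107],-1],[[-0.004,-0.046,0],[0,0,-0.161],-1],[[-0.007,-0.061,0],[0,0,-0.215],-1],[[-0.011,-0.076,0],[0,0,-0.269],-1],[[-0.0155,-0.091,0],[0,0,-0.322],-1],[[-0.021,-0.1055,0],[0,0,-0.376],-1],[[-0.027,-0.12,0],[0,0,-0.43],-1]]'
python3 -m handwheel '[[[0,-0.0155,0],[0,0,-0.054],-1],[[-0.002,-0.031,0],[0,0,-0.107],-1],[[-0.004,-0.046,0],[0,0,-0.161],-1],[[-0.007,-0.061,0],[0,0,-0.215],-1],[[-0.011,-0.076,0],[0,0,-0.269],-1],[[-0.0155,-0.091,0],[0,0,-0.322],-1],[[-0.021,-0.1055,0],[0,0,-0.376],-1],[[-0.027,-0.12,0],[0,0,-0.43],-1]]'
python3 -m handwheel '[[[0,-0.004,0],[0,0,0],-1],[[0,-0.007,0],[0,0,0],-1],[[0,-0.007,0],[0,0,0],-1],[[0,-0.007,0],[0,0,0],-1],[[0,-0.007,0],[0,0,0],-1],[[0,-0.007,0],[0,0,0],-1],[[0,-0.007,0],[0,0,0],-1]]'
python3 - <<'E'
from h import *
im=optics.camera("top");cv2.imwrite("pics/t3.png",cv2.resize(im[130:380,200:500,::-1],None,fx=2,fy=2))
im=optics.camera("side");cv2.imwrite("pics/s3.png",cv2.resize(im[130:380,100:400,::-1],None,fx=2,fy=2))
E
```

```text
t: 9.95
tool_pos: [0.4699, -0.0443, 0.0365]
ee_rot: [179.8, 0.1, 145.6]
force: [4.9, 2.5, -5.1]
grip_width: 0.0335
grasp_force: 30.0
t: 10.75
tool_pos: [0.4521, -0.0894, 0.0365]
ee_rot: [179.8, 0.2, 171.4]
force: [6.0, 7.3, -5.1]
grip_width: 0.0333
grasp_force: 30.0
t: 11.45
tool_pos: [0.4519, -0.09, 0.0365]
ee_rot: [179.6, 0.2, 171.3]
force: [6.9, 14.6, -2.8]
grip_width: 0.0332
grasp_force: 30.1
```

View pics/s3.png

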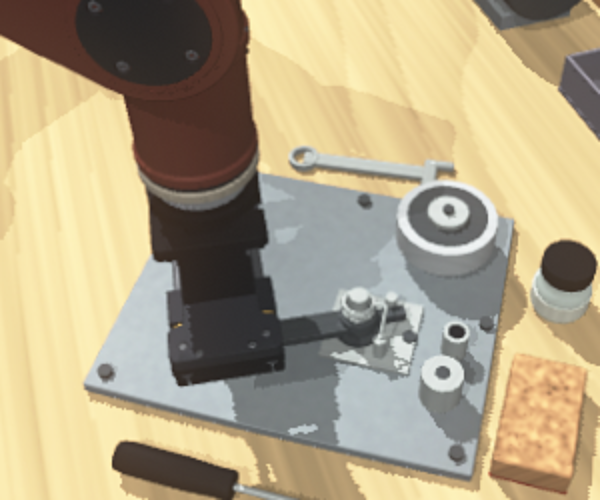

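The arm bar runs from the pivot at (358,310) to the gripper at (225,340), so it is swung over to its stop. The loose parts in view have not moved, and the fingers are pressing at about 15 N. I'll hand in.

```bash
python3 -c "
from bench import sign_off
print(sign_off())"
```

```text
the job is handed in; nothing more can be done
None
```

I wound the tensioner to its stop, eased it slowly back to rest, then wound it to the stop again; I handed in with the fingers still gripping it there (about 15 N at the wrist), and no loose part visible in the last side view had moved, though no verdict came back.

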